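# Advance the cure-week dial to its pointer

## Robot

A 6-joint arm with a two-finger parallel gripper is mounted at the origin on the work surface. World frame = base frame: x ahead of the robot, y to its left, z up, the work surface at z = 0. Lengths are in m, angles in rad, forces in N, time in s.
With the tool pointing down it reaches from about 0.375 to 0.9 m from the base axis. Payload 3.1 kg.
Tool frame: the origin (TCP) lies on the front face of the gripper's body, between the roots of the fingers; the fingertips stand 73 mm ahead of it and the grasp point (between the pads) lies 54 mm ahead of it (manip.tips_ahead is the distance from the TCP to the fingertips, in m); z points along the fingers, y is the line along which they close (so a half turn about z gives the same grasp; the last joint's range is limited). The gripper opens to 85 mm and grips with 20 to 120 N. Pads are 22 mm wide; open, the fingers measure 114 mm over their backs; the gripper's body (76 mm by 85 mm) begins 54 mm behind the grasp point. The pads swing forward as they close: fully open they stand 13 mm farther back than shut.
Start: joints at [-1.319, 0.527, 1.433, -0, 1.181, -0.178], TCP at [0.261, -0.568, 0.304] pointing down, gripper open.
Joint ranges: [-3.08, 3.08], [-0.75, 2.2], [0.22, 2.44], [-1.43, 4.57], [0, 2.65], [-2.85, 2.85]. Speed limits (rad/s): [2.79, 2.79, 3.14, 3.14, 3.14, 3.14].

## Interface

Orientations are given as a unit quaternion [x, y, z, w].
In Python, from station import sense, eyes, workorder, manip gives the robot as it stands.
- The arm moves only by the shell command python3 -m inch 'ROWS' [OPENING] [FORCE]. ROWS is JSON, a list of rows, each an object of numbers: "dx", "dy", "dz": the shift along the tool's x, y, z in cm; "wx", "wy", "wz": the turn, a rotation vector about the tool's x, y, z in degrees. In form: [{"dx": .., "dy": .., "dz": .., "wx": .., "wy": .., "wz": ..}, ...]. A call has 1 to 10 rows; each row shifts and turns the commanded pose from where the row before left it, along the tool's axes as they then stand; what a row does not reach is not made up. A row lasts 1/8 s, in which the tool goes at most 62.5 mm and 10.7 degrees, less where a joint would pass 70% of its speed; a pose out of reach is approached as far as the arm can. A call with a gripper value outside its range is refused whole. OPENING is the opening, from 0 (shut) to 1 (fully open), set as the call begins (- or left out, the last holds). The fingers move at their own pace and stop on an object; FORCE is the grip in N (left out, the last holds). Time passes only in rows, so rows that do not move let the fingers close. It gives the time, the measured TCP pose, the force, the opening and the grip force at its end, in the units of the state.
- sense(): the state, without advancing time (a new reading comes with each control period).
- eyes.snapshot(name): name is "scene" or "top"; returns the picture (420x560x3 uint8, red, green, blue); there is no depth.
- eyes.camera_params(name): a dict with "fx", "fy", "cx", "cy" (pixels), "rvec" (rotation vector, rad) and "tvec" (3), from world to camera coordinates, as OpenCV has them. Camera axes: x right, y down, z forward; pixel columns grow to the right and rows downward; lengths in m; the calibration is good to about 2 mm. A picture is of the moment at which its call begins. camera_params takes no time and is no camera call.
- workorder.sign_off(): hands the job in; it is judged then, once.
The state is a dict: "t": time; "q": joint angles; "qd": joint speeds; "tau": joint torques, N m; "tcp_pos": TCP position; "tool_rot": TCP orientation; "force": force on the tool from outside, world axes, zero at the start; "ft_torque": the same for the moment, N m; "finger_gap": opening from 0.0 (shut) to 1.0 (fully open); "gripper_force": force on a finger pad.
Only numpy, scipy, OpenCV 4.12 (cv2) and the standard library are available. Lean on these libraries where they do the work, as an engineer would, in place of code of your own. Each camera call takes 0.05 s, during which the arm holds its last target. There are 200 camera calls.

## Task

On the packing bench of the soap store stand two round dials; the one whose thumbwheel has six tabs shows the cure week. With light fingertip flicks against the edge of its tabs, advance that wheel anticlockwise (seen from above), letting it come to rest in the notch one click short and then giving it one last flick, so that its long tab points at the white arrowhead on the dial's base; do not take it past. Leave the dial standing where it is, do not lift anything, and leave the four-tab wheel and everything else alone.

Things in the scene. Friction and masses are not known exactly. Their poses are not given: they have to be found in the camera images.
- week_dial: The six-tab dial, loose on the bench, about 1 kg: a grey disc base 190 mm across, 30 mm high, with a black thumbwheel turning on top about the vertical centre line. Origin at the centre of the underside, z up. A white arrowhead, 4 mm high, lies on the base along the origin's -x direction, tip inward, 70 to 93 mm from the centre. Nothing else rises from the base.
- week_wheel (a joint): Angle of the six-tab wheel, rad, growing anticlockwise from above; 0: long tab at the arrowhead. At q the long tab points along the base's direction pi + q (from its +x towards its +y). A sprung detent every pi/3 (one click): resists with about 1.5 N at the tabs, and pushed a little past half a click it snaps on to the next rest and stays. Starts 2 to 4 clicks before 0; stops at -5.65 and 0.9.
- week_wheel_long_tab (a point): On top of the six-tab wheel's long tab, 64 mm from the axis, 66 mm above the bench. The wheel: hub 48 mm across, up to 68 mm above the bench; six radial upright tabs, 60 degrees apart, each a bar 10 mm wide, from 36 to 66 mm above the bench (6 mm over the base), five ending 54 mm from the axis, the long one 70 mm. Open space between the tabs for a fingertip.
- tray_dial: The other dial, to be left alone: the same base and pointer, but its wheel has four tabs (one long) at right angles.
- tray_wheel_long_tab (a point): On top of the four-tab wheel's long tab, 64 mm from that wheel's axis.
- small_soap: Small kraft-wrapped soap, 50 x 35 x 22 mm, between the dials; origin under its centre.
- soap_a: Kraft-wrapped soap bar 85 x 55 x 28 mm behind the dials; origin under its centre.
- soap_b: Another such soap bar, 85 x 55 x 28 mm.
- balm_jar: Amber jar with metal cap, 52 mm across, 50 mm high; origin under its centre.
- tape_roll: Cardboard roll lying flat, 90 mm across, 24 mm high.
- brush: Hand brush lying on the bench at the right.
- carton: Closed cardboard carton 70 x 100 x 60 mm; origin under its centre.
There are look-alikes about, which are no part of the job. Leave any pink look-alike of the week_dial alone.

How it is judged:
On the way:
1. the six-tab wheel comes to rest in the notch one click short of the arrowhead (within 0.15 rad, for 0.2 s) (value of joint week_wheel between -1.1972 and -0.897198 rad and velocity of joint week_wheel between -0.3 and 0.3 rad/s), for 0.2 s.
At the end, for the whole second after the job is handed in: the six-tab wheel rests with its long tab at the arrowhead (within 0.12 rad), both dials stand within 30 mm of where they were, the four-tab wheel was not turned and every other thing is within 30 mm of its start (value of joint week_wheel between -0.12 and 0.12 rad and velocity of joint week_wheel between -0.1 and 0.1 rad/s and distance of each of small_soap, soap_a, soap_b, balm_jar, tape_roll, brush, carton, week_dial, tray_dial, tray_wheel_long_tab from where it was at the start of the episode below 0.03 m and angle between week_dial's own z axis and vertical below 0.05 rad); the robot touches nothing.
It fails at once if the six-tab wheel is taken past the arrowhead (more than half a click) (value of joint week_wheel above 0.523599 rad).
It fails at once if the dial is pinched or pushed hard (over 15 N) (contact force between the fingers and week_dial above 15 N).
It fails at once if something is lifted off the bench (by more than 12 mm) (height (world z) of any of week_dial, tray_dial, small_soap, soap_a, soap_b, balm_jar, tape_roll, carton above 0.012 m).
It fails at once if a dial is shoved (over 30 mm) or tipped (distance of any of week_dial, tray_dial from where it was at the start of the episode above 0.03 m or angle between week_dial's own z axis and vertical above 0.15 rad).
It fails at once if the four-tab wheel is turned or a bystander disturbed (over 30 mm) (distance of any of tray_wheel_long_tab, small_soap, soap_a, soap_b, balm_jar, tape_roll, brush, carton from where it was at the start of the episode above 0.03 m).
It also fails if it takes over 72 s, if anything falls off the work surface, if the arm or the gripper's body presses on something with over 40 N, if the wrist force passes 120 N, or if a joint passes its speed limit or range.

## Working session

There is one attempt and no reset: what is moved stays moved. The work goes in short steps, Python scripts to look and compute and a shell command to move; the robot and the scene stay as the last step left them, time stands still between calls to the robot, and variables do not carry over. Pictures are saved under pics/ and viewed, at most 10 in all, crops included, and the job is handed in when it is done.

```bash
mkdir -p pics; python3 - <<'E'
from station import sense, eyes, manip
import cv2
for n in("top","scene"):
    im=eyes.snapshot(n); cv2.imwrite(f"pics/{n}0.png",im[:,:,::-1]); 
    p=eyes.camera_params(n); print(n,p)
s=sense(); print(s["t"],s["tcp_pos"],s["tool_rot"],s["force"],manip.tips_ahead)
E
```

```text
top {'fx': 489.50301293877453, 'fy': 489.50301293877453, 'cx': 272.0025421600523, 'cy': 204.17101623923224, 'rvec': array([ 2.12855825, -2.1229224 ,  0.18207087]), 'tvec': array([0.00237867, 0.51084792, 1.52586535])}
scene {'fx': 462.21203457809077, 'fy': 462.21203457809077, 'cx': 271.2524062980752, 'cy': 209.2175504634932, 'rvec': array([ 2.03726836,  0.96894239, -0.5017902 ]), 'tvec': array([-0.32013567, -0.14742385,  1.6160398 ])}
0.1 [ 0.26088524 -0.56739744  0.30303728] [ 9.76888595e-01  2.13746876e-01 -4.13519361e-05 -9.71805779e-04] [-0.07940542 -0.24593077 -1.18423573] 0.0726
```

View pics/top0.png

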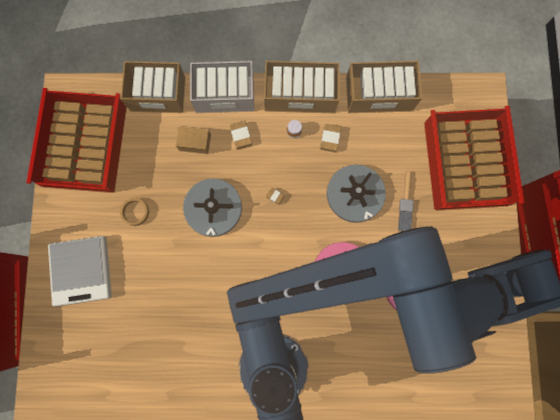

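View pics/scene0.png

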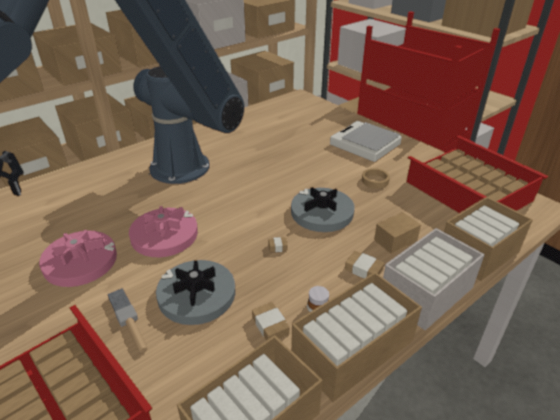

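Two grey dials can be seen in the top view: left (212,207), which looks four-tabbed, and right (357,193), which looks six-tabbed. There are also pink look-alikes under the arm at (340,255) and (395,300). The right grey dial fits. I'll confirm it in an enlarged crop with a measuring overlay.

```bash
cat > h.py <<'E'
import numpy as np, cv2
from station import sense, eyes
def P(n):
    p=eyes.camera_params(n); return np.array([[p['fx'],0,p['cx']],[0,p['fy'],p['cy']],[0,0,1.]]),p['rvec'],p['tvec']
def ray(n,u,v,z):
    K,r,t=P(n); R=cv2.Rodrigues(r)[0]; d=R.T@np.linalg.inv(K)@[u,v,1]; c=-R.T@t
    return c+d*(z-c[2])/d[2]
def proj(n,X):
    K,r,t=P(n); return cv2.projectPoints(np.float64(X).reshape(-1,1,3),r,t,K,None)[0][:,0]
def rect(n,im,c,z,half=.11,px=600):
    "metric view of plane z around c: image right = -y, up = +x"
    w=np.array([[c[0]+half,c[1]+half,z],[c[0]+half,c[1]-half,z],[c[0]-half,c[1]-half,z],[c[0]-half,c[1]+half,z]])
    H=cv2.getPerspectiveTransform(np.float32(proj(n,w)),np.float32([[0,0],[px,0],[px,px],[0,px]]))
    return cv2.warpPerspective(im,H,(px,px),flags=cv2.INTER_CUBIC)
E
python3 - <<'E'
from h import *
im=cv2.imread("pics/top0.png")
# base-disc ellipse from grey mask -> top rim at z=.03
c0=ray("top",357,193,.03); print(c0)
r=rect("top",im,c0,.03,.11,400); r2=rect("top",im,ray("top",212,207,.03),.03,.11,400)
for q in(r,r2):
    for k in range(0,400,50): cv2.putText(q,str(k),(k,8),0,.3,(0,0,255),1);cv2.putText(q,str(k),(0,k+4),0,.3,(0,0,255),1)
cv2.imwrite("pics/crop1.png",np.hstack([r,r2]))
E
```

```text
[ 0.55108284 -0.27243512  0.03      ]
```

View pics/crop1.png

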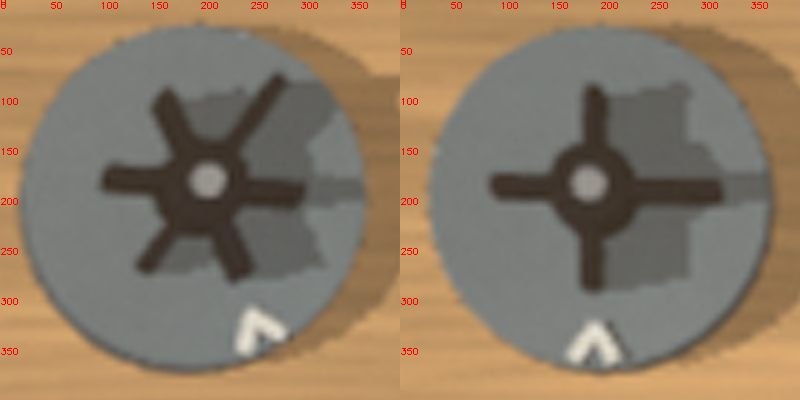

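The crop confirms it: the left pane (top-image dial at 357,193) has six tabs, with the long one at crop (280,77) and the arrowhead apex at (252,310). The other dial has four tabs. So the arrow points along about 206°, the long tab along about 326°, and q is about -4 clicks. Next I'll check the pose with an overlay in both cameras.

```bash
cat >> h.py <<'E'
def model(C,arrow,q):
    "list of polylines of the week dial"
    a=np.linspace(0,2*np.pi,73); C=np.array([C[0],C[1],0.])
    L=[C+np.c_[.095*np.cos(a),.095*np.sin(a),0*a+.03],C+np.c_[.024*np.cos(a),.024*np.sin(a),0*a+.068]]
    for k in range(6):
        t=arrow+q+k*np.pi/3; e=np.array([np.cos(t),np.sin(t),0]); n=np.array([-e[1],e[0],0]); l=.07 if k==0 else .054
        L.append(C+[0,0,.066]+np.array([.02*e+.005*n,l*e+.005*n,l*e-.005*n,.02*e-.005*n]))
    e=np.array([np.cos(arrow),np.sin(arrow),0]); L.append(C+[0,0,.034]+np.array([.07*e,.093*e])); return L
def overlay(n,im,C,arrow,q,S=6,half=33):
    c=proj(n,[C[0],C[1],.05])[0]; M=np.array([[S,0,-S*(c[0]-half)],[0,S,-S*(c[1]-half)]])
    o=cv2.warpAffine(im,M,(2*half*S,2*half*S),flags=cv2.INTER_CUBIC)
    for l in model(C,arrow,q):
        p=(proj(n,l)-c+half+.5)*S; cv2.polylines(o,[np.int32(p)],False,(0,255,0),1)
    return o
E
python3 - <<'E'
from h import *
c0=ray("top",357,193,.03)
B=lambda u,v:c0+np.array([(200-v)*.00055,(200-u)*.00055,0])
b=B(192,195); h=B(208,180); K,r,t=P("top"); cam=-cv2.Rodrigues(r)[0].T@t
hub=h+(cam-h)*(.068-.03)/(cam[2]-.03); print("base",b,"hub",hub)
C=(b+hub)/2
im=[cv2.imread(f"pics/{n}0.png") for n in("top","scene")]
d=np.radians
cv2.imwrite("pics/ov1.png",np.hstack([overlay("top",im[0],C,d(206.4),d(-240),6),overlay("scene",im[1],C,d(206.4),d(-240),5,40)[:396]]))
for n,u,v in(("small",277,196),("brushh",408,175),("brush",405,213)): print(n,ray("top",u,v,.02))
E
```

```text
base [ 0.55383284 -0.26803512  0.03      ] hub [ 0.5540953  -0.27026325  0.068     ]
small [ 0.54259024 -0.01236205  0.02      ]
brushh [ 0.61389332 -0.44350948  0.02      ]
brush [ 0.48717587 -0.42799465  0.02      ]
```

View pics/ov1.png

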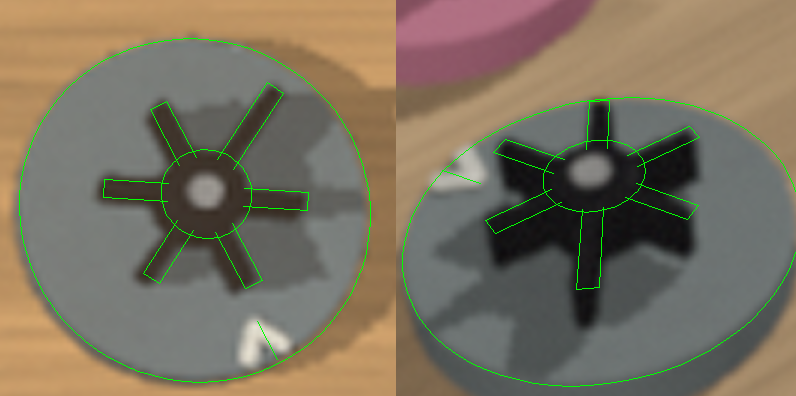

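The overlay fits to within about 2 mm in both views: six tabs, long tab at 326°, arrow at 206°. So C≈(0.554,-0.268). I'll flick only the long tab, outside the reach of the short ones, starting with a planner for the shifts.

```bash
cat >> h.py <<'E'
from scipy.spatial.transform import Rotation as Ro
C=np.array([.554,-.268])
def plan(m,yang,S=(-50,-42,3),z=.1186,Rr=.072):
    "m: mid direction deg; yang: wanted world angle of tool y, deg; prints pure turn, then shifts in turned tool axes"
    s=sense(); R=Ro.from_quat(s["tool_rot"]); y=R.as_matrix()[:,1]
    now=np.degrees(np.arctan2(y[1],y[0])); w=(now-yang+180)%360-180
    Rt=(R*Ro.from_rotvec([0,0,np.radians(w)])).as_matrix()
    m=np.radians(m); er=np.array([np.cos(m),np.sin(m)]); et=np.array([-er[1],er[0]]); p=s["tcp_pos"]
    print("t",s["t"],"tcp",p.round(4),"F",s["force"].round(2),"gap",s["finger_gap"],"wz",round(w,1),"tilt",R.as_matrix()[:,2].round(3))
    for k in S:
        g=np.r_[C+Rr*er+k*1e-3*et,z]; d=Rt.T@(g-p)*100; print("s",k,"goal",g.round(4),"shift cm",d.round(2)); p=g
E
python3 -c "
from h import *; plan(346.4,-13.6)"
```

```text
t 0.1 tcp [ 0.2609 -0.5674  0.303 ] F [-0.08 -0.25 -1.18] gap 0.9985148455749453 wz -51.7 tilt [-0.     0.002 -1.   ]
s -50 goal [ 0.6122 -0.3335  0.1186] shift cm [30.96 28.67 18.47]
s -42 goal [ 0.6141 -0.3258  0.1186] shift cm [0.8 0.  0. ]
s 3 goal [ 0.6247 -0.282   0.1186] shift cm [4.5  0.   0.01]
```

```bash
python3 -m inch '[{"wz":-8.6},{"wz":-8.6},{"wz":-8.6},{"wz":-8.6},{"wz":-8.6},{"wz":-8.7}]' 0 20; python3 -m inch '[{"dx":3.1,"dy":2.9},{"dx":3.1,"dy":2.9},{"dx":3.1,"dy":2.9},{"dx":3.1,"dy":2.9},{"dx":3.1,"dy":2.9},{"dx":3.1,"dy":2.9},{"dx":3.1,"dy":2.9},{"dx":3.1,"dy":2.8},{"dx":3.1,"dy":2.8},{"dx":3.0,"dy":2.8}]';python3 -c "
from h import *; plan(346.4,-13.6)
cv2.imwrite('pics/a1.png',eyes.snapshot('scene')[150:380,100:380,::-1])"
```

```text
t 0.1 tcp [ 0.2609 -0.5674  0.303 ] F [-0.08 -0.25 -1.18] gap 0.9985148455749453 wz -51.7 tilt [-0.     0.002 -1.   ]
s -50 goal [ 0.6122 -0.3335  0.1186] shift cm [30.96 28.67 18.47]
s -42 goal [ 0.6141 -0.3258  0.1186] shift cm [0.8 0.  0. ]
s 3 goal [ 0.6247 -0.282   0.1186] shift cm [4.5  0.   0.01]invalid input at $[0]: expected keys dx, dy, dz, wx, wy, wz
invalid input at $[0]: expected keys dx, dy, dz, wx, wy, wz
```

```bash
python3 -m inch '[{"dx":0,"dy":0,"dz":0,"wx":0,"wy":0,"wz":-8.6},{"dx":0,"dy":0,"dz":0,"wx":0,"wy":0,"wz":-8.6},{"dx":0,"dy":0,"dz":0,"wx":0,"wy":0,"wz":-8.6},{"dx":0,"dy":0,"dz":0,"wx":0,"wy":0,"wz":-8.6},{"dx":0,"dy":0,"dz":0,"wx":0,"wy":0,"wz":-8.6},{"dx":0,"dy":0,"dz":0,"wx":0,"wy":0,"wz":-8.7}]' 0 20; python3 -m inch '[{"dx":3.1,"dy":2.9,"dz":0,"wx":0,"wy":0,"wz":0},{"dx":3.1,"dy":2.9,"dz":0,"wx":0,"wy":0,"wz":0},{"dx":3.1,"dy":2.9,"dz":0,"wx":0,"wy":0,"wz":0},{"dx":3.1,"dy":2.9,"dz":0,"wx":0,"wy":0,"wz":0},{"dx":3.1,"dy":2.9,"dz":0,"wx":0,"wy":0,"wz":0},{"dx":3.1,"dy":2.9,"dz":0,"wx":0,"wy":0,"wz":0},{"dx":3.1,"dy":2.9,"dz":0,"wx":0,"wy":0,"wz":0},{"dx":3.1,"dy":2.8,"dz":0,"wx":0,"wy":0,"wz":0},{"dx":3.1,"dy":2.8,"dz":0,"wx":0,"wy":0,"wz":0},{"dx":3.0,"dy":2.8,"dz":0,"wx":0,"wy":0,"wz":0}]';python3 -c "
from h import *; plan(346.4,-13.6)"
```

```text
t: 0.9
tcp_pos: [0.261, -0.5676, 0.3035]
tool_rot: [0.784, 0.62, 0.0, -0.0]
force: [0.3, 0.1, 0.1]
finger_gap: 0.0
gripper_force: 0.0
t: 2.15
tcp_pos: [0.6136, -0.3341, 0.3034]
tool_rot: [0.786, 0.618, -0.0, -0.0]
force: [-0.1, 0.2, 0.5]
finger_gap: 0.004
gripper_force: 0.0
t 2.15 tcp [ 0.6136 -0.3341  0.3034] F [-0.13  0.2   0.46] gap 0.003680551126535123 wz -0.0 tilt [-0.001  0.001 -1.   ]
s -50 goal [ 0.6122 -0.3335  0.1186] shift cm [ 1.000e-02 -1.300e-01  1.848e+01]
s -42 goal [ 0.6141 -0.3258  0.1186] shift cm [0.8 0.  0. ]
s 3 goal [ 0.6247 -0.282   0.1186] shift cm [4.5 0.  0. ]
```

```bash
python3 -m inch '[{"dx":0,"dy":-0.1,"dz":4,"wx":0,"wy":0,"wz":0},{"dx":0,"dy":0,"dz":4,"wx":0,"wy":0,"wz":0},{"dx":0,"dy":0,"dz":4,"wx":0,"wy":0,"wz":0},{"dx":0,"dy":0,"dz":3,"wx":0,"wy":0,"wz":0},{"dx":0,"dy":0,"dz":2,"wx":0,"wy":0,"wz":0},{"dx":0,"dy":0,"dz":1.5,"wx":0,"wy":0,"wz":0},{"dx":0,"dy":0,"dz":0,"wx":0,"wy":0,"wz":0}]';python3 -c "
from h import *; plan(346.4,-13.6)
im=eyes.snapshot('scene')[:,:,::-1]; cv2.imwrite('pics/a1.png',cv2.resize(im[200:340,120:280],None,fx=4,fy=4,interpolation=2))"
```

```text
t: 3.02
tcp_pos: [0.6114, -0.3347, 0.118]
tool_rot: [0.786, 0.618, -0.0, -0.001]
force: [0.1, -0.3, -0.5]
finger_gap: 0.0
gripper_force: 0.0
t 3.025 tcp [ 0.6114 -0.3347  0.118 ] F [ 0.11 -0.34 -0.53] gap 0.0003059654787328094 wz -0.0 tilt [-0.001  0.001 -1.   ]
s -50 goal [ 0.6122 -0.3335  0.1186] shift cm [ 0.13  0.06 -0.06]
s -42 goal [ 0.6141 -0.3258  0.1186] shift cm [0.8 0.  0. ]
s 3 goal [ 0.6247 -0.282   0.1186] shift cm [4.5 0.  0. ]
```

View pics/a1.png

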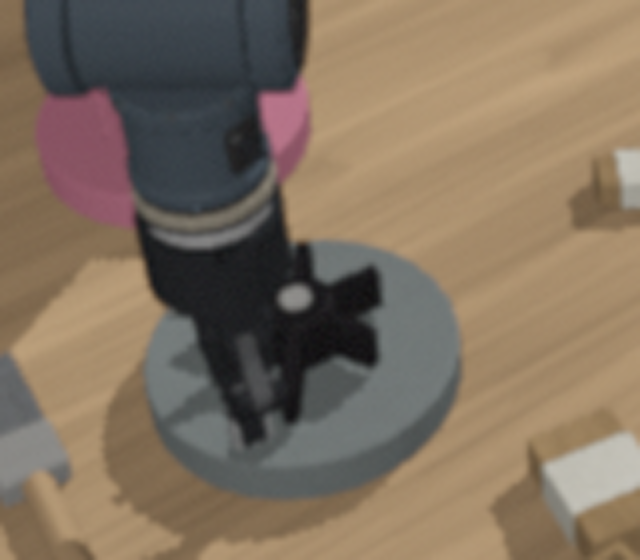

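The fingertip, at crop (250,440), stands just clockwise of the long tab at (290,415), clear of everything. Now the first flick.

```bash
python3 -m inch '[{"dx":0.5,"dy":0.05,"dz":0,"wx":0,"wy":0,"wz":0},{"dx":0.4,"dy":0,"dz":0,"wx":0,"wy":0,"wz":0},{"dx":0.4,"dy":0,"dz":0,"wx":0,"wy":0,"wz":0},{"dx":0.4,"dy":0,"dz":0,"wx":0,"wy":0,"wz":0},{"dx":0.4,"dy":0,"dz":0,"wx":0,"wy":0,"wz":0},{"dx":0.4,"dy":0,"dz":0,"wx":0,"wy":0,"wz":0}]'; python3 -c "
from h import *; plan(346.4,-13.6)"; python3 -m inch '[{"dx":0.4,"dy":0,"dz":0,"wx":0,"wy":0,"wz":0},{"dx":0.4,"dy":0,"dz":0,"wx":0,"wy":0,"wz":0},{"dx":0.4,"dy":0,"dz":0,"wx":0,"wy":0,"wz":0},{"dx":0.4,"dy":0,"dz":0,"wx":0,"wy":0,"wz":0},{"dx":0.4,"dy":0,"dz":0,"wx":0,"wy":0,"wz":0},{"dx":0.4,"dy":0,"dz":0,"wx":0,"wy":0,"wz":0},{"dx":0.4,"dy":0,"dz":0,"wx":0,"wy":0,"wz":0},{"dx":0,"dy":0,"dz":0,"wx":0,"wy":0,"wz":0}]'; python3 -c "
from h import *; plan(46.4,46.4)
im=[eyes.snapshot(n)[:,:,::-1] for n in('top','scene')]
d=np.radians
cv2.imwrite('pics/a2.png',np.hstack([overlay('top',im[0],C,d(206.4),d(-180),6),overlay('scene',im[1],C,d(206.4),d(-180),5,40)[:396]]))"
```

```text
t: 3.82
tcp_pos: [0.6196, -0.3116, 0.1197]
tool_rot: [0.786, 0.618, 0.001, 0.002]
force: [3.3, -3.6, 0.5]
finger_gap: -0.001
gripper_force: 2.6
t 3.825 tcp [ 0.6196 -0.3116  0.1197] F [ 3.29 -3.57  0.53] gap -0.001014554954858192 wz -0.0 tilt [ 0.004 -0.003 -1.   ]
s -50 goal [ 0.6122 -0.3335  0.1186] shift cm [-2.31 -0.2   0.11]
s -42 goal [ 0.6141 -0.3258  0.1186] shift cm [ 0.8  0.  -0. ]
s 3 goal [ 0.6247 -0.282   0.1186] shift cm [ 4.5   0.   -0.01]
t: 4.82
tcp_pos: [0.6259, -0.2828, 0.1194]
tool_rot: [0.786, 0.618, 0.001, 0.001]
force: [4.7, -0.3, 1.0]
finger_gap: 0.001
gripper_force: 2.9
t 4.825 tcp [ 0.6259 -0.2828  0.1194] F [ 4.73 -0.33  1.03] gap 0.0005297480124893131 wz -60.0 tilt [ 0.003 -0.    -1.   ]
s -50 goal [ 0.6399 -0.2503  0.1186] shift cm [1.23 3.31 0.09]
s -42 goal [ 0.6341 -0.2448  0.1186] shift cm [ 0.8  0.  -0. ]
s 3 goal [ 0.6015 -0.2138  0.1186] shift cm [ 4.5   0.   -0.01]
```

View pics/a2.png

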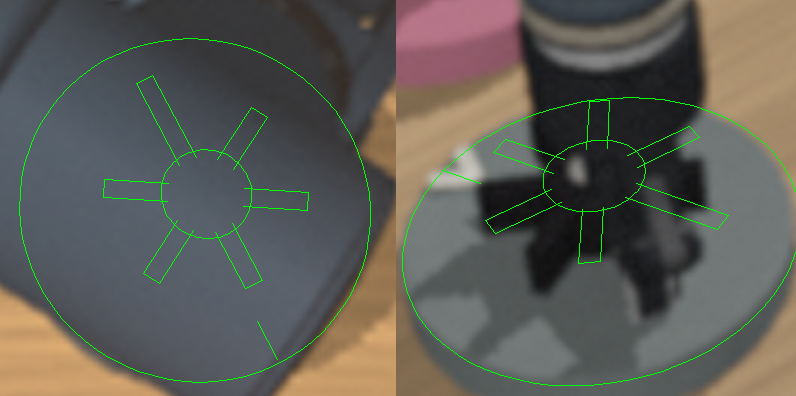

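The wheel looks to be between notches, with a mostly radial force on the finger. I'll look closer before pushing on.

```bash
python3 -c "
from h import *
im=eyes.snapshot('scene')[:,:,::-1]; c=proj('scene',[C[0],C[1],.05])[0].astype(int); print(c)
o=cv2.resize(im[c[1]-28:c[1]+32,c[0]-35:c[0]+40],None,fx=10,fy=10,interpolation=2)
f=lambda X:(proj('scene',X)-(c-[35,28])+.5)*10
t=sense()['tcp_pos']
print('tip centre px',f([t[0],t[1],.047]))
for a in range(0,360,10):
  e=np.array([np.cos(np.radians(a)),np.sin(np.radians(a))])
  p,q=f([np.r_[C+.07*e,.066],np.r_[C+.054*e,.066]])
  cv2.circle(o,tuple(np.int32(p)),2,(0,255,0),-1); cv2.circle(o,tuple(np.int32(q)),2,(0,0,255),-1)
  if a%30==0: cv2.putText(o,str(a),tuple(np.int32(p)),0,.45,(0,255,255),1)
cv2.imwrite('pics/a3.png',o)"
```

```text
[194 279]
tip centre px [[473.36648479 506.94801382]]
```

View pics/a3.png

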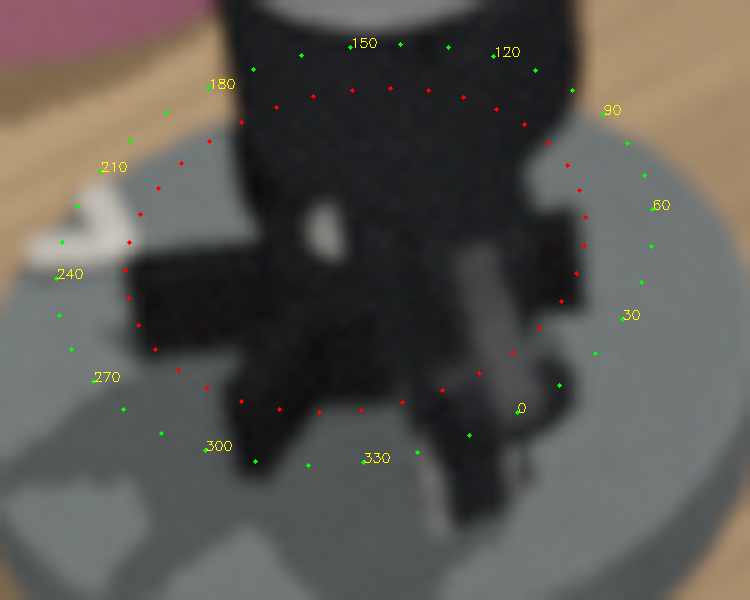

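The long tab sits at about 0° (rotated about 34°) and is touched only at its tip corner. So the closed fingers are thinner than assumed and I'm too far out. I'll back off, let the wheel settle, and look.

```bash
python3 -m inch '[{"dx":-1,"dy":0,"dz":0,"wx":0,"wy":0,"wz":0},{"dx":-1.5,"dy":0,"dz":0,"wx":0,"wy":0,"wz":0},{"dx":-1.5,"dy":0.5,"dz":0,"wx":0,"wy":0,"wz":0},{"dx":-1.5,"dy":0.5,"dz":0,"wx":0,"wy":0,"wz":0},{"dx":0,"dy":0,"dz":0,"wx":0,"wy":0,"wz":0}]'; python3 -c "
from h import *; plan(346.4,-13.6,Rr=.063)
im=eyes.snapshot('scene')[:,:,::-1]; c=np.array([194,279])
o=cv2.resize(im[c[1]-28:c[1]+32,c[0]-35:c[0]+40],None,fx=10,fy=10,interpolation=2)
f=lambda X:(proj('scene',X)-(c-[35,28])+.5)*10
for a in range(0,360,10):
  e=np.array([np.cos(np.radians(a)),np.sin(np.radians(a))])
  p,q=f([np.r_[C+.07*e,.066],np.r_[C+.054*e,.066]])
  cv2.circle(o,tuple(np.int32(p)),2,(0,255,0),-1); cv2.circle(o,tuple(np.int32(q)),2,(0,0,255),-1)
  if a%30==0: cv2.putText(o,str(a),tuple(np.int32(p)),0,.45,(0,255,255),1)
cv2.imwrite('pics/a4.png',o)"
```

```text
t: 5.6
tcp_pos: [0.6209, -0.3408, 0.1184]
tool_rot: [0.787, 0.618, -0.0, -0.0]
force: [-0.5, 0.6, -1.0]
finger_gap: 0.001
gripper_force: 0.0
t 5.6 tcp [ 0.6209 -0.3408  0.1184] F [-0.53  0.63 -1.01] gap 0.0013809967519372432 wz -0.1 tilt [-0.001  0.    -1.   ]
s -50 goal [ 0.6035 -0.3314  0.1186] shift cm [ 0.5  -1.91 -0.02]
s -42 goal [ 0.6054 -0.3236  0.1186] shift cm [0.8 0.  0. ]
s 3 goal [ 0.6159 -0.2799  0.1186] shift cm [4.5 0.  0. ]
```

View pics/a4.png

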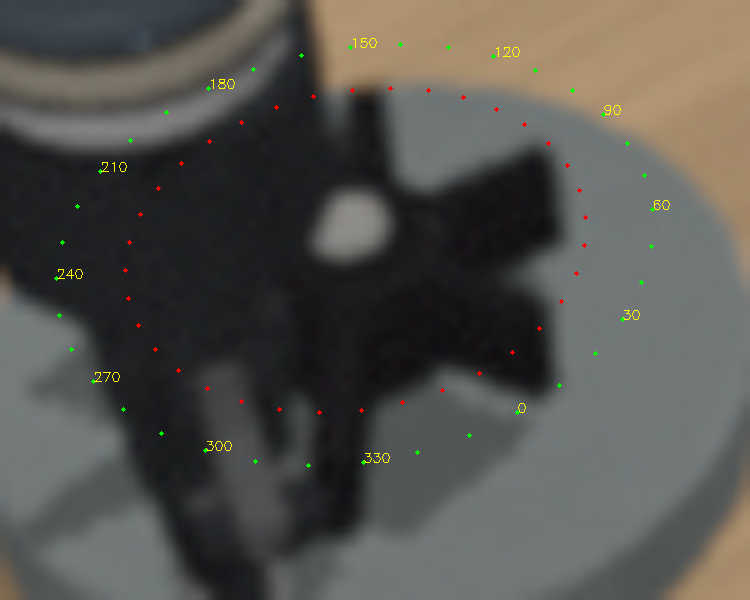

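The wheel fell back to its start notch: long tab at 327° with its end at crop (340,525), and the dial hasn't moved. I'll move 9 mm closer to the axis (R=63 mm) and flick again.

```bash
python3 -m inch '[{"dx":0.2,"dy":-1.9,"dz":0,"wx":0,"wy":0,"wz":0},{"dx":0.4,"dy":0,"dz":0,"wx":0,"wy":0,"wz":0},{"dx":0.4,"dy":0,"dz":0,"wx":0,"wy":0,"wz":0},{"dx":0.5,"dy":0,"dz":0,"wx":0,"wy":0,"wz":0},{"dx":0.4,"dy":0,"dz":0,"wx":0,"wy":0,"wz":0},{"dx":0.4,"dy":0,"dz":0,"wx":0,"wy":0,"wz":0},{"dx":0.4,"dy":0,"dz":0,"wx":0,"wy":0,"wz":0}]'; python3 -m inch '[{"dx":0.4,"dy":0,"dz":0,"wx":0,"wy":0,"wz":0},{"dx":0.4,"dy":0,"dz":0,"wx":0,"wy":0,"wz":0},{"dx":0.4,"dy":0,"dz":0,"wx":0,"wy":0,"wz":0},{"dx":0.4,"dy":0,"dz":0,"wx":0,"wy":0,"wz":0},{"dx":0.4,"dy":0,"dz":0,"wx":0,"wy":0,"wz":0}]';  python3 -m inch '[{"dx":0.4,"dy":0,"dz":0,"wx":0,"wy":0,"wz":0},{"dx":0.4,"dy":0,"dz":0,"wx":0,"wy":0,"wz":0},{"dx":0.4,"dy":0,"dz":0,"wx":0,"wy":0,"wz":0},{"dx":0.2,"dy":0,"dz":0,"wx":0,"wy":0,"wz":0},{"dx":0,"dy":0,"dz":0,"wx":0,"wy":0,"wz":0}]'; python3 -c "
from h import *; plan(346.4,-13.6,(3,),Rr=.063);plan(46.4,46.4,Rr=.063)
for n in('scene',): np.save('pics/b1.npy',eyes.snapshot(n))"
```

```text
t: 6.52
tcp_pos: [0.6095, -0.3083, 0.119]
tool_rot: [0.786, 0.618, 0.0, -0.0]
force: [0.7, -1.7, 0.9]
finger_gap: 0.005
gripper_force: 0.5
t: 7.15
tcp_pos: [0.6139, -0.2886, 0.1188]
tool_rot: [0.786, 0.618, -0.0, -0.0]
force: [-0.2, 0.3, 0.6]
finger_gap: -0.002
gripper_force: 0.1
t: 7.78
tcp_pos: [0.6174, -0.2754, 0.1189]
tool_rot: [0.786, 0.618, -0.0, -0.0]
force: [-1.2, 1.0, 0.2]
finger_gap: 0.001
gripper_force: 0.0
t 7.775 tcp [ 0.6174 -0.2754  0.1189] F [-1.16  0.95  0.23] gap 0.001062775542527195 wz -0.0 tilt [-0.  0. -1.]
s 3 goal [ 0.6159 -0.2799  0.1186] shift cm [-0.47 -0.03  0.03]
t 7.775 tcp [ 0.6174 -0.2754  0.1189] F [-1.16  0.95  0.23] gap 0.001062775542527195 wz -60.0 tilt [-0.  0. -1.]
s -50 goal [ 0.6337 -0.2569  0.1186] shift cm [0.1  2.46 0.03]
s -42 goal [ 0.6279 -0.2513  0.1186] shift cm [ 0.8 -0.   0. ]
s 3 goal [ 0.5953 -0.2203  0.1186] shift cm [ 4.5 -0.   0. ]
```

Forces are light this time. I'll lift, turn for the second flick, and check the wheel angle numerically by matching a silhouette.

```bash
cat >> h.py <<'E'
def wheelmask(n,q,arrow=np.radians(206.4),shape=(420,560)):
    m=np.zeros(shape,np.uint8)
    for k in range(6):
        t=arrow+q+k*np.pi/3; e=np.array([np.cos(t),np.sin(t),0]); v=np.array([-e[1],e[0],0]); l=.07 if k==0 else .054
        b=np.array([C[0],C[1],0])+np.array([.02*e+.005*v,l*e+.005*v,l*e-.005*v,.02*e-.005*v])
        p=proj(n,np.r_[b+[0,0,.036],b+[0,0,.066]]); cv2.fillConvexPoly(m,cv2.convexHull(np.int32(p.round())),255)
    return m
def measure(im,n="scene"):
    "wheel angle by dark-silhouette match (long tab must be in sight)"
    base=np.zeros(im.shape[:2],np.uint8); a=np.linspace(0,2*np.pi,60)
    cv2.fillConvexPoly(base,np.int32(proj(n,np.c_[C[0]+.088*np.cos(a),C[1]+.088*np.sin(a),0*a+.04])),255)
    dark=im.max(2)<60; R=[]
    for d in range(-300,60,3):
        w=wheelmask(n,np.radians(d))>0; hub=0
        R.append(((w&dark).sum()/((w|dark)&(base>0)).sum(),d))
    R.sort(reverse=True); return R[:6]
E
python3 -m inch '[{"dx":-0.3,"dy":0,"dz":-4,"wx":0,"wy":0,"wz":0},{"dx":0,"dy":0,"dz":-5,"wx":0,"wy":0,"wz":0},{"dx":0,"dy":0,"dz":-5,"wx":0,"wy":0,"wz":0},{"dx":0,"dy":0,"dz":-4,"wx":0,"wy":0,"wz":0},{"dx":0,"dy":0,"dz":0,"wx":0,"wy":0,"wz":-10},{"dx":0,"dy":0,"dz":0,"wx":0,"wy":0,"wz":-10},{"dx":0,"dy":0,"dz":0,"wx":0,"wy":0,"wz":-10},{"dx":0,"dy":0,"dz":0,"wx":0,"wy":0,"wz":-10},{"dx":0,"dy":0,"dz":0,"wx":0,"wy":0,"wz":-10},{"dx":0,"dy":0,"dz":0,"wx":0,"wy":0,"wz":-10}]'; python3 -c "
from h import *; plan(46.4,46.4,Rr=.063)
print(measure(cv2.imread('pics/scene0.png')[:,:,::-1])); im=eyes.snapshot('scene'); print(measure(im)); cv2.imwrite('pics/b2.png',im[:,:,::-1])
im=eyes.snapshot('top'); print(measure(im,'top')); print(measure(cv2.imread('pics/top0.png')[:,:,::-1],'top'))"
```

```text
t: 9.07
tcp_pos: [0.6164, -0.2786, 0.2989]
tool_rot: [0.369, 0.929, 0.0, -0.0]
force: [-0.3, -0.1, 0.0]
finger_gap: 0.001
gripper_force: 0.0
t 9.075 tcp [ 0.6164 -0.2786  0.2989] F [-0.25 -0.07  0.01] gap 0.0010348288147398114 wz 0.3 tilt [-0.  0. -1.]
s -50 goal [ 0.6337 -0.2569  0.1186] shift cm [ 0.25  2.76 18.03]
s -42 goal [ 0.6279 -0.2513  0.1186] shift cm [0.8 0.  0. ]
s 3 goal [ 0.5953 -0.2203  0.1186] shift cm [4.5 0.  0. ]
[(np.float64(0.7013100436681222), -243), (np.float64(0.6927129060579456), -246), (np.float64(0.6827768014059754), -63), (np.float64(0.679261862917399), -66), (np.float64(0.6640488656195462), -240), (np.float64(0.6601529311809685), -6)]
[(np.float64(0.6979522184300341), -183), (np.float64(0.694300518134715), -186), (np.float64(0.6782608695652174), -63), (np.float64(0.6714770797962648), -180), (np.float64(0.6649703138252756), -243), (np.float64(0.657487091222031), -66)]
[(np.float64(0.028142589118198873), 39), (np.float64(0.027675276752767528), 33), (np.float64(0.026022304832713755), 30), (np.float64(0.025830258302583026), 36), (np.float64(0.025688073394495414), 24), (np.float64(0.023423423423423424), 27)]
[(np.float64(0.07847533632286996), -243), (np.float64(0.07829977628635347), -63), (np.float64(0.078125), -240), (np.float64(0.07760532150776053), -123), (np.float64(0.07727272727272727), -57), (np.float64(0.0772626931567329), -60)]
```

The scene match now reads -183° (it read -243° at the start, when true was -240°), so one click is done. Now the second flick.

```bash
python3 -m inch '[{"dx":0.2,"dy":2.7,"dz":3,"wx":0,"wy":0,"wz":0},{"dx":0,"dy":0,"dz":5,"wx":0,"wy":0,"wz":0},{"dx":0,"dy":0,"dz":5,"wx":0,"wy":0,"wz":0},{"dx":0,"dy":0,"dz":3,"wx":0,"wy":0,"wz":0},{"dx":0,"dy":0,"dz":2,"wx":0,"wy":0,"wz":0},{"dx":0,"dy":0,"dz":0,"wx":0,"wy":0,"wz":0}]'; python3 -m inch '[{"dx":0.5,"dy":0,"dz":0,"wx":0,"wy":0,"wz":0},{"dx":0.4,"dy":0,"dz":0,"wx":0,"wy":0,"wz":0},{"dx":0.4,"dy":0,"dz":0,"wx":0,"wy":0,"wz":0},{"dx":0.4,"dy":0,"dz":0,"wx":0,"wy":0,"wz":0},{"dx":0.4,"dy":0,"dz":0,"wx":0,"wy":0,"wz":0},{"dx":0.4,"dy":0,"dz":0,"wx":0,"wy":0,"wz":0}]'; python3 -m inch '[{"dx":0.4,"dy":0,"dz":0,"wx":0,"wy":0,"wz":0},{"dx":0.4,"dy":0,"dz":0,"wx":0,"wy":0,"wz":0},{"dx":0.4,"dy":0,"dz":0,"wx":0,"wy":0,"wz":0},{"dx":0.4,"dy":0,"dz":0,"wx":0,"wy":0,"wz":0},{"dx":0.4,"dy":0,"dz":0,"wx":0,"wy":0,"wz":0},{"dx":0.4,"dy":0,"dz":0,"wx":0,"wy":0,"wz":0},{"dx":0.4,"dy":0,"dz":0,"wx":0,"wy":0,"wz":0},{"dx":0.2,"dy":0,"dz":0,"wx":0,"wy":0,"wz":0},{"dx":0,"dy":0,"dz":0,"wx":0,"wy":0,"wz":0}]'; python3 -c "
from h import *; plan(46.4,46.4,(3,),Rr=.063)"
```

```text
t: 9.93
tcp_pos: [0.6332, -0.2573, 0.1175]
tool_rot: [0.372, 0.928, 0.0, -0.001]
force: [-0.3, 0.7, -0.3]
finger_gap: -0.004
gripper_force: 0.0
t: 10.68
tcp_pos: [0.6155, -0.2401, 0.119]
tool_rot: [0.371, 0.928, -0.0, -0.0]
force: [1.1, 0.2, 0.0]
finger_gap: -0.005
gripper_force: 0.6
t: 11.8
tcp_pos: [0.5939, -0.2194, 0.1189]
tool_rot: [0.371, 0.928, 0.0, -0.0]
force: [-0.2, -0.2, -0.8]
finger_gap: 0.0
gripper_force: 0.0
t 11.8 tcp [ 0.5939 -0.2194  0.1189] F [-0.16 -0.21 -0.83] gap 0.00010936740855690925 wz -0.0 tilt [-0.  0. -1.]
s 3 goal [ 0.5953 -0.2203  0.1186] shift cm [-0.16  0.03  0.03]
```

```bash
python3 -m inch '[{"dx":-0.3,"dy":0,"dz":-4,"wx":0,"wy":0,"wz":0},{"dx":0,"dy":0,"dz":-5,"wx":0,"wy":0,"wz":0},{"dx":0,"dy":0,"dz":-5,"wx":0,"wy":0,"wz":0},{"dx":0,"dy":0,"dz":-4,"wx":0,"wy":0,"wz":0},{"dx":0,"dy":0,"dz":0,"wx":0,"wy":0,"wz":10},{"dx":0,"dy":0,"dz":0,"wx":0,"wy":0,"wz":10},{"dx":0,"dy":0,"dz":0,"wx":0,"wy":0,"wz":10},{"dx":0,"dy":0,"dz":0,"wx":0,"wy":0,"wz":10},{"dx":0,"dy":0,"dz":0,"wx":0,"wy":0,"wz":10},{"dx":0,"dy":0,"dz":0,"wx":0,"wy":0,"wz":10}]'; python3 -m inch '[{"dx":0,"dy":0,"dz":0,"wx":0,"wy":0,"wz":10},{"dx":0,"dy":0,"dz":0,"wx":0,"wy":0,"wz":10},{"dx":0,"dy":0,"dz":0,"wx":0,"wy":0,"wz":10},{"dx":0,"dy":0,"dz":0,"wx":0,"wy":0,"wz":10},{"dx":0,"dy":0,"dz":0,"wx":0,"wy":0,"wz":10},{"dx":0,"dy":0,"dz":0,"wx":0,"wy":0,"wz":10}]'; python3 -c "
from h import *; plan(106.4,-73.6,Rr=.063); im=eyes.snapshot('scene'); print(measure(im))"
```

```text
t: 13.05
tcp_pos: [0.5961, -0.2217, 0.2989]
tool_rot: [0.788, 0.616, -0.0, 0.0]
force: [0.2, -1.1, -0.0]
finger_gap: -0.002
gripper_force: 0.0
t: 13.8
tcp_pos: [0.5961, -0.2217, 0.2989]
tool_rot: [0.99, 0.14, -0.0, -0.0]
force: [0.6, 0.2, 1.0]
finger_gap: 0.003
gripper_force: 0.0
t 13.8 tcp [ 0.5961 -0.2217  0.2989] F [0.64 0.15 1.02] gap 0.0034081035235987833 wz -0.4 tilt [-0.  0. -1.]
s -50 goal [ 0.5842 -0.1934  0.1186] shift cm [-0.35 -3.05 18.03]
s -42 goal [ 0.5765 -0.1957  0.1186] shift cm [-0.8  0.   0. ]
s 3 goal [ 0.5333 -0.2084  0.1186] shift cm [-4.5  0.   0. ]
[(np.float64(0.7013651877133106), -123), (np.float64(0.6872881355932203), -126), (np.float64(0.6846689895470384), -63), (np.float64(0.6757215619694398), -120), (np.float64(0.6711979609175871), -243), (np.float64(0.6666666666666666), -66)]
```

Now at -120° (two clicks done). Third flick, with the push along -dx.

```bash
python3 -m inch '[{"dx":-0.4,"dy":-3.0,"dz":3,"wx":0,"wy":0,"wz":0},{"dx":0,"dy":0,"dz":5,"wx":0,"wy":0,"wz":0},{"dx":0,"dy":0,"dz":5,"wx":0,"wy":0,"wz":0},{"dx":0,"dy":0,"dz":3,"wx":0,"wy":0,"wz":0},{"dx":0,"dy":0,"dz":2,"wx":0,"wy":0,"wz":0},{"dx":0,"dy":0,"dz":0,"wx":0,"wy":0,"wz":0}]'; python3 -m inch '[{"dx":-0.5,"dy":0,"dz":0,"wx":0,"wy":0,"wz":0},{"dx":-0.4,"dy":0,"dz":0,"wx":0,"wy":0,"wz":0},{"dx":-0.4,"dy":0,"dz":0,"wx":0,"wy":0,"wz":0},{"dx":-0.4,"dy":0,"dz":0,"wx":0,"wy":0,"wz":0},{"dx":-0.4,"dy":0,"dz":0,"wx":0,"wy":0,"wz":0},{"dx":-0.4,"dy":0,"dz":0,"wx":0,"wy":0,"wz":0}]'; python3 -m inch '[{"dx":-0.4,"dy":0,"dz":0,"wx":0,"wy":0,"wz":0},{"dx":-0.4,"dy":0,"dz":0,"wx":0,"wy":0,"wz":0},{"dx":-0.4,"dy":0,"dz":0,"wx":0,"wy":0,"wz":0},{"dx":-0.4,"dy":0,"dz":0,"wx":0,"wy":0,"wz":0},{"dx":-0.4,"dy":0,"dz":0,"wx":0,"wy":0,"wz":0},{"dx":-0.4,"dy":0,"dz":0,"wx":0,"wy":0,"wz":0},{"dx":-0.4,"dy":0,"dz":0,"wx":0,"wy":0,"wz":0},{"dx":-0.2,"dy":0,"dz":0,"wx":0,"wy":0,"wz":0},{"dx":0,"dy":0,"dz":0,"wx":0,"wy":0,"wz":0}]'; python3 -c "
from h import *; plan(106.4,-73.6,(3,),Rr=.063)"
```

```text
t: 14.6
tcp_pos: [0.583, -0.1936, 0.1172]
tool_rot: [0.99, 0.143, -0.002, -0.001]
force: [-0.0, -0.1, 0.4]
finger_gap: 0.004
gripper_force: 0.0
t: 15.35
tcp_pos: [0.5596, -0.2012, 0.119]
tool_rot: [0.99, 0.143, -0.0, 0.0]
force: [0.7, 0.7, 0.8]
finger_gap: -0.002
gripper_force: 0.5
t: 16.48
tcp_pos: [0.531, -0.2096, 0.1189]
tool_rot: [0.99, 0.142, -0.0, -0.0]
force: [-0.1, 0.3, 0.9]
finger_gap: 0.001
gripper_force: 0.0
t 16.475 tcp [ 0.531  -0.2096  0.1189] F [-0.09  0.28  0.89] gap 0.0009446950697169092 wz -0.0 tilt [-0.  0. -1.]
s 3 goal [ 0.5333 -0.2084  0.1186] shift cm [ 0.26 -0.05  0.03]
```

```bash
python3 -m inch '[{"dx":0.3,"dy":0,"dz":-4,"wx":0,"wy":0,"wz":0},{"dx":0,"dy":0,"dz":-5,"wx":0,"wy":0,"wz":0},{"dx":0,"dy":0,"dz":-5,"wx":0,"wy":0,"wz":0},{"dx":0,"dy":0,"dz":-4,"wx":0,"wy":0,"wz":0},{"dx":0,"dy":0,"dz":0,"wx":0,"wy":0,"wz":-10},{"dx":0,"dy":0,"dz":0,"wx":0,"wy":0,"wz":-10},{"dx":0,"dy":0,"dz":0,"wx":0,"wy":0,"wz":-10},{"dx":0,"dy":0,"dz":0,"wx":0,"wy":0,"wz":-10},{"dx":0,"dy":0,"dz":0,"wx":0,"wy":0,"wz":-10},{"dx":0,"dy":0,"dz":0,"wx":0,"wy":0,"wz":-10}]'; python3 -c "
from h import *; plan(166.4,-13.6,Rr=.063); im=eyes.snapshot('scene'); print(measure(im)); cv2.imwrite('pics/b4.png',np.hstack([overlay('scene',im[:,:,::-1],C,np.radians(206.4),np.radians(-60),5,40),cv2.resize(im[239:319,154:234,::-1],(400,400),interpolation=2)]))"
```

```text
t: 17.73
tcp_pos: [0.534, -0.2085, 0.2989]
tool_rot: [0.784, 0.621, -0.0, -0.0]
force: [-0.1, 0.1, 0.1]
finger_gap: 0.002
gripper_force: 0.0
t 17.725 tcp [ 0.534  -0.2085  0.2989] F [-0.06  0.12  0.1 ] gap 0.001869060070536052 wz 0.3 tilt [-0.  0. -1.]
s -50 goal [ 0.5045 -0.2046  0.1186] shift cm [-0.31 -2.95 18.03]
s -42 goal [ 0.5026 -0.2124  0.1186] shift cm [-0.8  0.  -0. ]
s 3 goal [ 0.4921 -0.2561  0.1186] shift cm [-4.5  0.  -0. ]
[(np.float64(0.6986547085201794), -63), (np.float64(0.6836007130124777), -66), (np.float64(0.676829268292683), -243), (np.float64(0.6693262411347518), -60), (np.float64(0.6681260945709282), -246), (np.float64(0.6618274978650726), -3)]
```

View pics/b4.png

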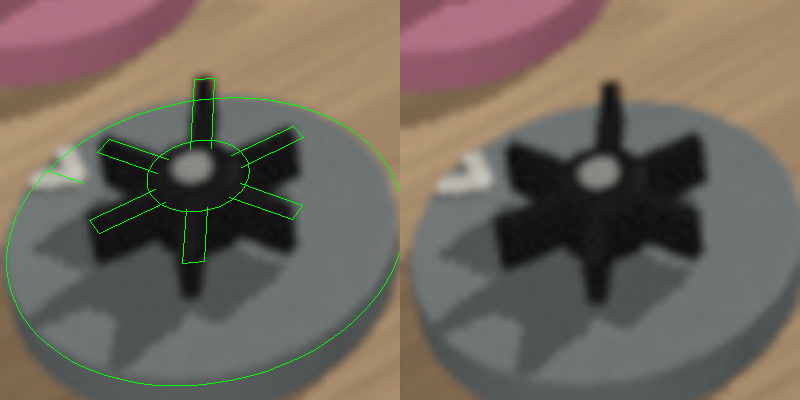

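The long tab is at the top (204,78) and the arrowhead at (60,170). Exactly one click remains and the wheel is resting. Last flick.

```bash
python3 -m inch '[{"dx":-0.3,"dy":-3.0,"dz":3,"wx":0,"wy":0,"wz":0},{"dx":0,"dy":0,"dz":5,"wx":0,"wy":0,"wz":0},{"dx":0,"dy":0,"dz":5,"wx":0,"wy":0,"wz":0},{"dx":0,"dy":0,"dz":3,"wx":0,"wy":0,"wz":0},{"dx":0,"dy":0,"dz":2,"wx":0,"wy":0,"wz":0},{"dx":0,"dy":0,"dz":0,"wx":0,"wy":0,"wz":0}]'; python3 -m inch '[{"dx":-0.5,"dy":0,"dz":0,"wx":0,"wy":0,"wz":0},{"dx":-0.4,"dy":0,"dz":0,"wx":0,"wy":0,"wz":0},{"dx":-0.4,"dy":0,"dz":0,"wx":0,"wy":0,"wz":0},{"dx":-0.4,"dy":0,"dz":0,"wx":0,"wy":0,"wz":0},{"dx":-0.4,"dy":0,"dz":0,"wx":0,"wy":0,"wz":0},{"dx":-0.4,"dy":0,"dz":0,"wx":0,"wy":0,"wz":0}]'; python3 -m inch '[{"dx":-0.4,"dy":0,"dz":0,"wx":0,"wy":0,"wz":0},{"dx":-0.4,"dy":0,"dz":0,"wx":0,"wy":0,"wz":0},{"dx":-0.4,"dy":0,"dz":0,"wx":0,"wy":0,"wz":0},{"dx":-0.4,"dy":0,"dz":0,"wx":0,"wy":0,"wz":0},{"dx":-0.4,"dy":0,"dz":0,"wx":0,"wy":0,"wz":0},{"dx":-0.4,"dy":0,"dz":0,"wx":0,"wy":0,"wz":0},{"dx":-0.4,"dy":0,"dz":0,"wx":0,"wy":0,"wz":0},{"dx":-0.2,"dy":0,"dz":0,"wx":0,"wy":0,"wz":0},{"dx":0,"dy":0,"dz":0,"wx":0,"wy":0,"wz":0}]'; python3 -m inch '[{"dx":0.3,"dy":0,"dz":-4,"wx":0,"wy":0,"wz":0},{"dx":0,"dy":0,"dz":-5,"wx":0,"wy":0,"wz":0},{"dx":0,"dy":0,"dz":-5,"wx":0,"wy":0,"wz":0},{"dx":0,"dy":0,"dz":-4,"wx":0,"wy":0,"wz":0},{"dx":0,"dy":0,"dz":0,"wx":0,"wy":0,"wz":0}]'; python3 -c "
from h import *; im=eyes.snapshot('scene'); print(measure(im)); cv2.imwrite('pics/b5.png',np.hstack([overlay('scene',im[:,:,::-1],C,np.radians(206.4),0,5,40),cv2.resize(im[239:319,154:234,::-1],(400,400),interpolation=2)]))"
```

```text
t: 18.52
tcp_pos: [0.5034, -0.204, 0.1175]
tool_rot: [0.786, 0.618, -0.001, -0.002]
force: [-0.2, 0.4, 0.3]
finger_gap: -0.002
gripper_force: 0.0
t: 19.27
tcp_pos: [0.4984, -0.2293, 0.119]
tool_rot: [0.786, 0.618, 0.0, 0.0]
force: [-0.6, 1.3, 0.4]
finger_gap: 0.002
gripper_force: 0.5
t: 20.4
tcp_pos: [0.4912, -0.2581, 0.1189]
tool_rot: [0.786, 0.618, 0.0, 0.0]
force: [0.8, -0.3, -0.2]
finger_gap: -0.005
gripper_force: 0.0
t: 21.02
tcp_pos: [0.4933, -0.2558, 0.3026]
tool_rot: [0.786, 0.618, 0.001, 0.004]
force: [0.9, -0.2, -1.2]
finger_gap: -0.005
gripper_force: 0.0
[(np.float64(0.6949443016281063), -3), (np.float64(0.689328743545611), -6), (np.float64(0.6661002548853017), 0), (np.float64(0.6629213483146067), -63), (np.float64(0.6585365853658537), -9), (np.float64(0.6500843170320405), -243)]
```

View pics/b5.png

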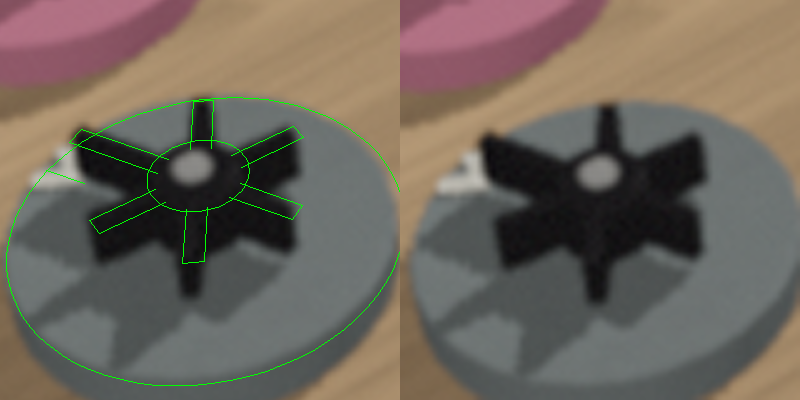

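The long tab, at (75,140), now points at the arrowhead at (55,170). The dial hasn't moved and the arm is clear, so I'm handing in.

```bash
python3 -c "
from station import workorder; print(workorder.sign_off())"
```

```text
the job is handed in; nothing more can be done
None
```

The six-tab wheel went four clicks anticlockwise, resting one click short before the last flick, and its long tab now points at the arrowhead with the dial unmoved; the first push slipped back to its notch and was redone, and the job is handed in (no verdict returned).

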